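# Snap the cover of a control box home all round

### The job

The windowed cover of the grey control box has been laid on its clips but stands proud. With the fingertips, go round its edge pressing lightly, bit by bit rather than all at once, until every clip has snapped and the cover sits flush all the way round. Do not pick the cover up, keep off its clear window, and leave the things beside it where they are.

Things in the scene. Friction and masses are not known exactly. Their poses are not given: they have to be found in the camera images.
- enclosure: grey control box 110 (x) x 170 (y) mm, fixed; its rim is 56 mm above the origin. Origin: on the worktop, centre of its metal mounting plate 150 x 262 x 4 mm; y along the box, z up. Two black cable glands stick out 21 mm at the -y end. Eight spring catches in the walls, each marked by a black slot outside: on the long sides at y = +-66 mm, on the short ends at x = +-36 mm
- cover: loose rigid cover 112 x 172 mm, plate 4 mm thick, 0.3 kg; origin: centre of the plate's underside, axes as the enclosure's. Laid on, its underside is 7 mm above the rim; home, on the rim (top 60 mm above enclosure's origin). Pressed 15 mm in from a corner, two catches give at 8 to 18 N and hold; the opposite corner stays up. Between corners it yields little: follow its slope. It cracks above 60 N
- window: clear pane in the middle of the cover, 42 (x) x 98 (y) mm with a thin black border 2 mm wide, standing 1.2 mm proud of the cover; fragile, not to be pressed. Origin: centre of the cover, as the cover's
- corner_near_right (a point): corner of the cover's underside at x = -56, y = -86 mm of the cover; home when it is 56 mm above the enclosure's origin
- corner_near_left (a point): corner of the cover's underside at x = -56, y = +86 mm of the cover; home when it is 56 mm above the enclosure's origin
- corner_far_left (a point): corner of the cover's underside at x = +56, y = +86 mm of the cover; home when it is 56 mm above the enclosure's origin
- corner_far_right (a point): corner of the cover's underside at x = +56, y = -86 mm of the cover; home when it is 56 mm above the enclosure's origin
- screwdriver: bystander: screwdriver with a red handle, 213 mm long; origin at the centre of its underside
- solder_reel: bystander: small blue reel of solder wire, 56 mm across, 37 mm high, standing on its flange; origin at the centre of its underside
- hex_key: bystander: black L-shaped hex key, 97 x 30 mm; origin at the centre of its underside
- multimeter: bystander: yellow and black multimeter, 150 x 68 x 40 mm; origin at the centre of its underside
Things that resemble listed ones, but are neither listed nor needed, are in the scene too. There is more than one size of the cover; the one meant has the size given above.

How it is judged:
On the way:
1. one corner of the cover has snapped home while the corner opposite still stands proud (((z of corner_near_right in the frame of enclosure below 0.058 m and z of corner_far_left in the frame of enclosure above 0.06 m) or (z of corner_near_left in the frame of enclosure below 0.058 m and z of corner_far_right in the frame of enclosure above 0.06 m) or (z of corner_far_left in the frame of enclosure below 0.058 m and z of corner_near_right in the frame of enclosure above 0.06 m) or (z of corner_far_right in the frame of enclosure below 0.058 m and z of corner_near_left in the frame of enclosure above 0.06 m))), for 0.05 s.
At the end, for the whole second after the job is handed in: all four corners of the cover's underside lie within 1.5 mm of the box's rim (56 mm above the enclosure's origin) and the cover is at rest (z of corner_near_right in the frame of enclosure between 0.0545 and 0.0575 m and z of corner_near_left in the frame of enclosure between 0.0545 and 0.0575 m and z of corner_far_left in the frame of enclosure between 0.0545 and 0.0575 m and z of corner_far_right in the frame of enclosure between 0.0545 and 0.0575 m and linear speed of cover below 0.01 m/s); the robot touches nothing.
It fails at once if the cover is pressed with more than 60 N (contact force between any of the fingers, the arm and cover above 60 N).
It fails at once if the clear window is pressed (contact force between any of the fingers, the arm and window above 1 N).
It fails at once if the cover is lifted or tipped off the box: its centre rises more than 10 mm above where it was laid (z of cover in the frame of enclosure above 0.073 m).
It fails at once if a thing beside the box is moved more than 20 mm (distance of any of screwdriver, solder_reel, hex_key, multimeter from where it was at the start of the episode above 0.02 m).
It also fails if it takes over 64 s, if anything falls off the work surface, if the arm or the gripper's body presses on something with over 40 N, if the wrist force passes 120 N, or if a joint passes its speed limit or range.

### The arm

A 7-joint arm with a two-finger parallel gripper is mounted at the origin on a cart in front of the work surface, level with it; the furniture and walls round the work are solid. World frame = base frame: x ahead of the robot, y to its left, z up, the work surface at z = 0. Lengths are in m, angles in rad, forces in N, time in s.
With the tool pointing down it reaches from about 0.4 to 0.875 m from the base axis. Payload 6.5 kg.
Tool frame: the origin (TCP) lies at the very end of the fingers, on their centre line; the grasp point (between the pads) lies 19 mm behind it; z points along the fingers, y is the line along which they close (so a half turn about z gives the same grasp; the last joint's range is limited). The gripper opens to 88 mm and grips with 3 to 60 N. Pads are 18 mm wide; open, the fingers measure 123 mm over their backs; the gripper's body (75 mm by 187 mm) begins 45 mm behind the grasp point.
Start: joints at [-1.248, 0.536, -0.004, 1.538, 0.003, 1.067, -0.071], TCP at [0.246, 0.601, 0.239] pointing down, gripper open.
Joint ranges: [-2.7, 2.7], [-0.37, 2.16], [-1.27, 1.26], [0.24, 2.4], [-1.31, 4.45], [0.19, 1.91], [-2.76, 2.76]. Speed limits (rad/s): [2.39, 2.39, 3.14, 3.14, 3.14, 3.14, 3.14].

### API

Orientations are given as a rotation vector (axis times angle).
In Python, from cell import ctrl gives the robot as it stands. The module is installed in compiled form; this text tells all that it offers.
- The arm moves only by the tool drive_tool, never from a script. Its argument "moves" is a list of rows, each a list of 6 numbers: the shift along the world's x, y, z each as a share of 300 mm, from -1 to 1, then the turn, a rotation vector about the world's x, y, z each as a share of 180 degrees, from -1 to 1. A call has 1 to 8 rows; each row shifts and turns the commanded pose from where the row before left it; what a row does not reach is not made up. A row lasts 1/8 s, in which the tool goes at most 62.5 mm and 10.7 degrees, less where a joint would pass 70% of its speed; a pose out of reach is approached as far as the arm can. A call with a number of a shift or a turn outside -1 to 1 is refused whole. A call with a gripper value outside its range is refused whole. "claw" is the finger opening in mm, from 0 to 88.1, set as the call begins (left out, the last holds). The fingers move at their own pace and stop on an object; the grip force is fixed at half the most. Time passes only in rows, so rows that do not move let the fingers close. It gives the time, the measured TCP pose, the force, the opening and the grip force at its end, in the units of the state.
- ctrl.sense(): the state, without advancing time (a new reading comes with each control period).
- ctrl.get_image(name): name is "scene" or "top"; returns a dict with "img" (480x640x3 uint8, red, green, blue), "intrinsics" (3x3 intrinsics, pixels), "k1" (the pictures are not rectified: a ray, as slopes to the right and down, at radius r is drawn at 1 + k1 r^2 times it, then the intrinsics apply), "view" (4x4, takes a point from world to camera coordinates). Camera axes: x right, y down, z forward; pixel columns grow to the right and rows downward; lengths in m; the calibration is good to about 2 mm. A picture is of the moment at which its call begins. There is no depth.
- ctrl.sign_off(): hands the job in; it is judged then, once.
The state is a dict: "time_s": time; "qpos": joint angles; "qvel": joint speeds; "tau": joint torques, N m; "tcp_pos": TCP position; "tcp_rot": TCP orientation; "force": force on the tool from outside, world axes, zero at the start; "ft_torque": the same for the moment, N m; "finger_gap": opening from 0.0 (shut) to 1.0 (fully open); "grasp_force": force on a finger pad.
Only numpy, scipy, OpenCV 4.12 (cv2) and the standard library are available. Lean on these libraries where they do the work, as an engineer would, in place of code of your own. Each camera call takes 0.05 s, during which the arm holds its last target. There are 200 camera calls.

## Working session

There is one attempt and no reset: what is moved stays moved. The work goes in short steps, Python scripts to look and compute and a tool call to move; the robot and the scene stay as the last step left them, time stands still between calls to the robot, and variables do not carry over. Pictures are saved under pics/ and viewed, at most 10 in all, crops included, and the job is handed in when it is done.

Besides the shell and the picture viewer there is one more tool, called after "Emit:" as name(argument=value, ...), one argument or row to a line, values as JSON. drive_tool: Moves the arm, as the interface text tells. Shift numbers are shares of 300 mm and turn numbers shares of 180 degrees, none past 1 either way. Its arguments: {"type":"object","properties":{"moves":{"type":"array"},"claw":{"type":"number"}},"required":["moves"]}

```bash
mkdir -p pics; cat > h.py <<'E'
import numpy as np, cv2
def ray(c,u,v):
    K=c["intrinsics"];xd=(u-K[0][2])/K[0][0];yd=(v-K[1][2])/K[1][1]
    x,y=xd,yd
    for _ in range(30):
        s=1+c["k1"]*(x*x+y*y);x,y=xd/s,yd/s
    V=np.array(c["view"]);R,t=V[:3,:3],V[:3,3]
    return -R.T@t,R.T@np.array([x,y,1.])
def onplane(c,u,v,z):
    o,d=ray(c,u,v);return o+d*(z-o[2])/d[2]
def proj(c,p):
    V=np.array(c["view"]);q=V[:3,:3]@np.array(p)+V[:3,3];x,y=q[:2]/q[2];s=1+c["k1"]*(x*x+y*y)
    K=np.array(c["intrinsics"]);return (K@[x*s,y*s,1])[:2]
E
python3 - <<'E'
from cell import ctrl
import cv2,pickle,numpy as np
for n in("scene","top"):
    c=ctrl.get_image(n);pickle.dump(c,open(n+".pkl","wb"));cv2.imwrite(f"pics/{n}0.png",c["img"][:,:,::-1])
    V=np.array(c["view"]);print(n,c["k1"],-V[:3,:3].T@V[:3,3])
s=ctrl.sense();print(s["tcp_pos"],s["tcp_rot"],s["force"],s["finger_gap"],s["time_s"])
E
```

```text
scene -0.033407087730278597 [-0.12632818  1.05748696  0.57962525]
top -0.04233049569199741 [0.34054438 0.03975118 1.12248916]
[0.24622243 0.60096819 0.23791537] [-6.06839411e-01 -3.08223902e+00  2.45301645e-03] [-0.32850097 -0.72630673  0.95897537] 1.0024947192370368 0.1
```

View pics/top0.png

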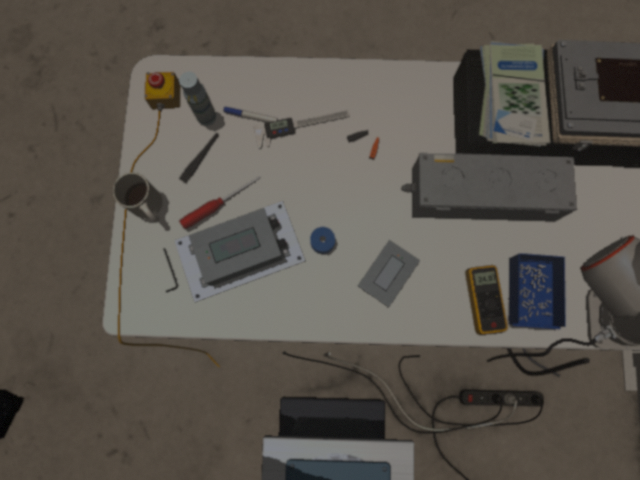

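View pics/scene0.png

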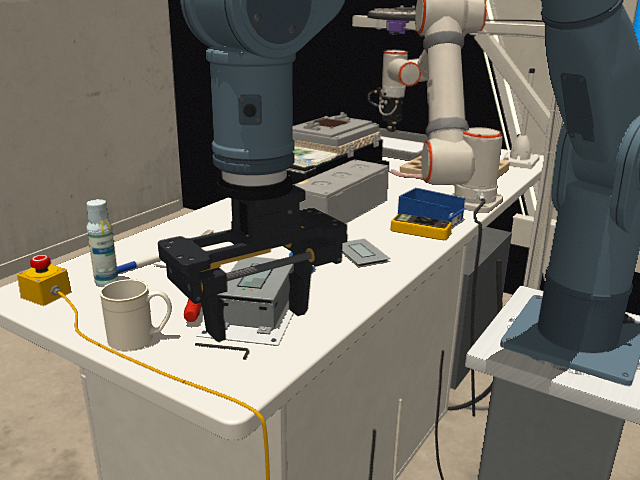

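```bash
python3 - <<'E'
import pickle,numpy as np,cv2
from h import *
t=pickle.load(open("top.pkl","rb"));s=pickle.load(open("scene.pkl","rb"))
for n,c in(("top",t),("scene",s)):
    for p in([0,0,0],[.246,.601,.239],[.5,0,0],[.3,.3,0]): print(n,p,proj(c,p).round(1))
print(np.round(t["view"],3))
for p in((238,247),(323,240),(388,273),(218,212),(170,270),(487,298)): print(p,onplane(t,*p,0.06).round(3))
im=t["img"][190:310,165:425,::-1]
cv2.imwrite("pics/crop0.png",cv2.resize(im,None,fx=3,fy=3,interpolation=cv2.INTER_CUBIC))
E
```

```text
top [0, 0, 0] [337.8 515.1]
top [0.246, 0.601, 0.239] [ -4.8 391.3]
top [0.5, 0, 0] [343.  274.6]
top [0.3, 0.3, 0] [202.5 362.2]
scene [0, 0, 0] [575.2 337.2]
scene [0.246, 0.601, 0.239] [257.9 322.4]
scene [0.5, 0, 0] [340.1 270.2]
scene [0.3, 0.3, 0] [348.8 362.8]
[[ 0.029 -1.    -0.007  0.038]
 [-0.98  -0.027 -0.196  0.555]
 [ 0.196  0.013 -0.981  1.034]
 [ 0.     0.     0.     1.   ]]
(238, 247) [0.545 0.227 0.06 ]
(323, 240) [0.565 0.046 0.06 ]
(388, 273) [ 0.498 -0.093  0.06 ]
(218, 212) [0.621 0.275 0.06 ]
(170, 270) [0.491 0.369 0.06 ]
(487, 298) [ 0.45 -0.3   0.06]
```

View pics/crop0.png

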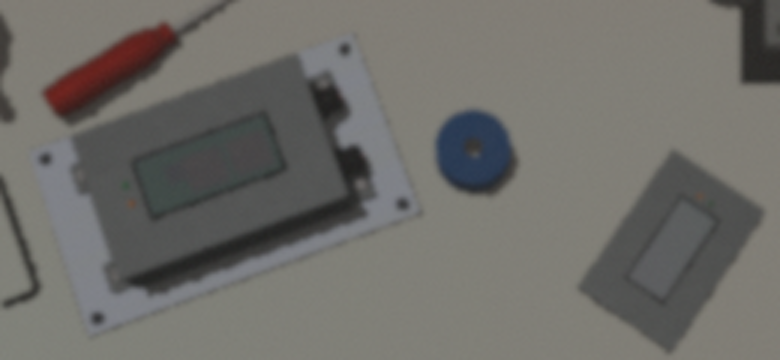

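```bash
python3 - <<'E'
import pickle,numpy as np
from h import *
t=pickle.load(open("top.pkl","rb"))
def f(pts,z): return np.array([onplane(t,165+(x+.5)/3-.5,190+(y+.5)/3-.5,z) for x,y in pts])
# order FR, FL, NL, NR
for n,pts,z in(("screws",[(345,48),(45,159),(97,318),(403,204)],.004),("plate",[(355,35),(33,150),(92,335),(421,213)],.004),("win",[(265,112),(132,158),(152,218),(286,168)],.068),("cover",[(300,55),(72,138),(118,275),(347,195)],.067)):
    P=f(pts,z)[:,:2];y=(P[1]+P[2]-P[0]-P[3])/2;x=(P[0]+P[1]-P[2]-P[3])/2
    print(n,P.mean(0).round(4),"Ly",np.linalg.norm(y).round(4),"Lx",np.linalg.norm(x).round(4),"yaw y",np.degrees(np.arctan2(-y[0],y[1])).round(2),"yaw x",np.degrees(np.arctan2(x[1],x[0])).round(2))
P=f([(473,150)],.037);print("reel",P)
E
```

```text
screws [0.5485 0.2345] Ly 0.2406 Lx 0.1282 yaw y 22.47 yaw x 22.23
plate [0.548  0.2324] Ly 0.2579 Lx 0.1475 yaw y 22.08 yaw x 21.98
win [0.5487 0.2341] Ly 0.0998 Lx 0.0448 yaw y 21.89 yaw x 22.51
cover [0.5482 0.2338] Ly 0.1708 Lx 0.1065 yaw y 21.75 yaw x 21.6
reel [[0.57044803 0.04787033 0.037     ]]
```

Emit:
drive_tool(
  moves=[
    [0.1,-0.13,-0.02,0,0,0.031],
    [0.1,-0.13,-0.02,0,0,0.031],
    [0.1,-0.13,-0.05,0,0,0.031],
    [0.1,-0.13,-0.06,0,0,0.031],
    [0.1,-0.13,-0.06,0,0,0.031],
    [0.1,-0.13,-0.06,0,0,0.031],
    [0.1,-0.13,-0.06,0,0,0.031],
    [0.09,-0.145,-0.06,0,0,0.03],
  ],
  claw=0,
)

```text
time_s: 1.1
tcp_pos: [0.4842, 0.2838, 0.121]
tcp_rot: [-0.61, 3.082, 0.0]
force: [1.1, 0.7, 0.1]
finger_gap: 0.116
grasp_force: 0.0
```

Emit:
drive_tool(
  moves=[
    [0,0,-0.06,0,0,0],
    [0,0,-0.06,0,0,0],
    [0,0,-0.03,0,0,0],
    [0,0,-0.01,0,0,0],
    [0,0,0,0,0,0],
  ],
)

```text
time_s: 1.72
tcp_pos: [0.4831, 0.2858, 0.0739]
tcp_rot: [-0.606, 3.082, 0.0]
force: [-0.2, -0.1, -0.3]
finger_gap: 0.003
grasp_force: 0.0
```

Emit:
drive_tool(
  moves=[
    [0,0,-0.006,0,0,0],
    [0,0,-0.006,0,0,0],
    [0,0,-0.004,0,0,0],
    [0,0,0,0,0,0],
  ],
)

```text
time_s: 2.22
tcp_pos: [0.4833, 0.2849, 0.0688]
tcp_rot: [0.604, -3.083, 0.0]
force: [0.2, 0.2, -0.7]
finger_gap: 0.004
grasp_force: 0.0
```

Emit:
drive_tool(
  moves=[
    [0,0,-0.004,0,0,0],
    [0,0,-0.004,0,0,0],
    [0,0,-0.003,0,0,0],
    [0,0,0,0,0,0],
  ],
)

```text
time_s: 2.72
tcp_pos: [0.4836, 0.2851, 0.0657]
tcp_rot: [-0.604, 3.082, 0.0]
force: [0.4, 0.6, 2.1]
finger_gap: 0.005
grasp_force: 1.1
```

Emit:
drive_tool(
  moves=[
    [0,0,-0.003,0,0,0],
    [0,0,-0.003,0,0,0],
    [0,0,0,0,0,0],
  ],
)

```text
time_s: 3.1
tcp_pos: [0.4836, 0.2851, 0.0639]
tcp_rot: [-0.604, 3.082, 0.0]
force: [0.8, 0.4, 3.1]
finger_gap: 0.007
grasp_force: 1.7
```

Emit:
drive_tool(
  moves=[
    [0,0,-0.003,0,0,0],
    [0,0,-0.003,0,0,0],
    [0,0,0,0,0,0],
  ],
)

```text
time_s: 3.48
tcp_pos: [0.4832, 0.2849, 0.0619]
tcp_rot: [0.604, -3.083, 0.0]
force: [0.1, -0.8, 2.1]
finger_gap: 0.01
grasp_force: 1.3
```

Emit:
drive_tool(
  moves=[
    [0,0,-0.003,0,0,0],
    [0,0,-0.003,0,0,0],
    [0,0,0,0,0,0],
  ],
)

```text
time_s: 3.85
tcp_pos: [0.4834, 0.285, 0.0612]
tcp_rot: [-0.604, 3.083, -0.0]
force: [-2.3, -2.5, 14.1]
finger_gap: 0.003
grasp_force: 6.8
```

Emit:
drive_tool(
  moves=[
    [0,0,-0.003,0,0,0],
    [0,0,-0.002,0,0,0],
    [0,0,0,0,0,0],
  ],
)

```text
time_s: 4.22
tcp_pos: [0.4836, 0.2851, 0.0608]
tcp_rot: [-0.604, 3.083, -0.0]
force: [-5.6, -4.0, 24.8]
finger_gap: 0.007
grasp_force: 12.6
```

Emit:
drive_tool(
  moves=[
    [0,0,-0.002,0,0,0],
    [0,0,-0.002,0,0,0],
    [0,0,0,0,0,0],
  ],
)

```text
time_s: 4.6
tcp_pos: [0.4836, 0.2851, 0.0606]
tcp_rot: [-0.604, 3.083, -0.001]
force: [-9.0, -6.1, 36.2]
finger_gap: 0.004
grasp_force: 18.3
```

Emit:
drive_tool(
  moves=[
    [0,0,0.03,0,0,0],
    [0,0,0.06,0,0,0],
    [0.127,0.05,0,0,0,0],
    [0.127,0.05,0,0,0,0],
    [0,0,0,0,0,0],
  ],
)

```text
time_s: 5.22
tcp_pos: [0.5621, 0.3157, 0.0851]
tcp_rot: [-0.602, 3.081, 0.001]
force: [0.4, -0.3, 0.4]
finger_gap: 0.006
grasp_force: 0.0
```

```bash
python3 - <<'E'
from cell import ctrl
import cv2
a=ctrl.get_image("scene")["img"][230:360,160:330,::-1];b=ctrl.get_image("top")["img"][190:320,160:330,::-1]
cv2.imwrite("pics/c1.png",cv2.resize(cv2.hconcat([a,b]),None,fx=2.35,fy=2.35*1.5,interpolation=cv2.INTER_CUBIC))
E
```

```text
(no output)
```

View pics/c1.png

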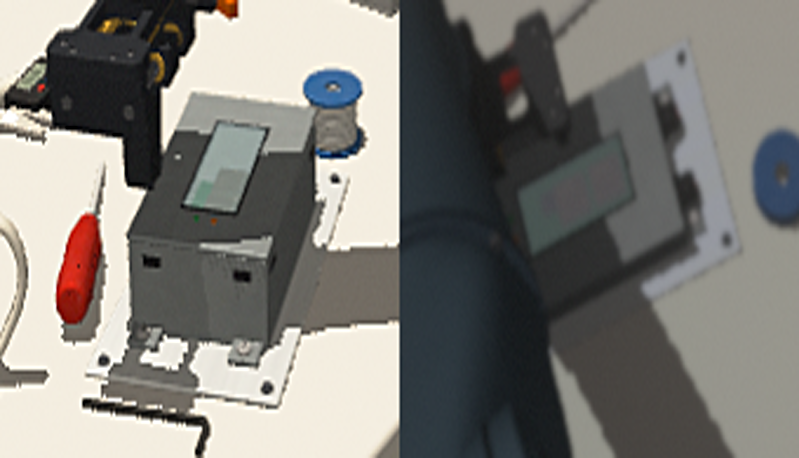

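Emit:
drive_tool(
  moves=[
    [0,0,-0.02,0,0,0],
    [0,0,-0.02,0,0,0],
    [0,0,-0.009,0,0,0],
    [0,0,-0.003,0,0,0],
    [0,0,0,0,0,0],
  ],
)

```text
time_s: 5.95
tcp_pos: [0.5596, 0.315, 0.0689]
tcp_rot: [-0.604, 3.083, 0.0]
force: [-0.5, 0.7, -0.3]
finger_gap: 0.008
grasp_force: 0.0
```

Emit:
drive_tool(
  moves=[
    [0,0,-0.004,0,0,0],
    [0,0,-0.004,0,0,0],
    [0,0,-0.004,0,0,0],
    [0,0,0,0,0,0],
  ],
)

```text
time_s: 6.45
tcp_pos: [0.5595, 0.3149, 0.0652]
tcp_rot: [0.604, -3.083, 0.0]
force: [0.3, -0.4, 0.0]
finger_gap: 0.008
grasp_force: 0.0
```

Emit:
drive_tool(
  moves=[
    [0,0,-0.003,0,0,0],
    [0,0,-0.003,0,0,0],
    [0,0,0,0,0,0],
  ],
)

```text
time_s: 6.82
tcp_pos: [0.5595, 0.3149, 0.0634]
tcp_rot: [0.604, -3.083, 0.0]
force: [-1.0, 0.0, -0.0]
finger_gap: 0.005
grasp_force: 0.0
```

Emit:
drive_tool(
  moves=[
    [0,0,-0.003,0,0,0],
    [0,0,-0.003,0,0,0],
    [0,0,0,0,0,0],
  ],
)

```text
time_s: 7.2
tcp_pos: [0.5596, 0.315, 0.0616]
tcp_rot: [0.604, -3.083, 0.0]
force: [0.2, 0.7, 0.9]
finger_gap: 0.002
grasp_force: 0.0
```

Emit:
drive_tool(
  moves=[
    [0,0,-0.002,0,0,0],
    [0,0,-0.002,0,0,0],
    [0,0,0,0,0,0],
  ],
)

```text
time_s: 7.58
tcp_pos: [0.5597, 0.315, 0.0611]
tcp_rot: [-0.604, 3.083, 0.0]
force: [-1.1, -0.6, 5.0]
finger_gap: 0.004
grasp_force: 2.6
```

Emit:
drive_tool(
  moves=[
    [0,0,-0.002,0,0,0],
    [0,0,-0.002,0,0,0],
    [0,0,0,0,0,0],
  ],
)

```text
time_s: 7.95
tcp_pos: [0.5598, 0.315, 0.061]
tcp_rot: [-0.604, 3.083, -0.0]
force: [-4.1, -2.7, 14.3]
finger_gap: 0.008
grasp_force: 6.9
```

Emit:
drive_tool(
  moves=[
    [0,0,-0.003,0,0,0],
    [0,0,-0.002,0,0,0],
    [0,0,0,0,0,0],
  ],
)

```text
time_s: 8.32
tcp_pos: [0.5598, 0.3151, 0.0608]
tcp_rot: [-0.604, 3.083, -0.0]
force: [-8.6, -5.3, 25.5]
finger_gap: 0.006
grasp_force: 12.3
```

Emit:
drive_tool(
  moves=[
    [0,0,-0.002,0,0,0],
    [0,0,-0.001,0,0,0],
    [0,0,0,0,0,0],
  ],
)

```text
time_s: 8.7
tcp_pos: [0.5598, 0.3151, 0.0607]
tcp_rot: [-0.604, 3.083, -0.0]
force: [-10.5, -6.1, 31.1]
finger_gap: 0.003
grasp_force: 15.7
```

Emit:
drive_tool(
  moves=[
    [0,0,0.04,0,0,0],
    [0,0,0.06,0,0,0],
    [0.06,-0.147,0,0,0,0],
    [0.06,-0.147,0,0,0,0],
    [0.06,-0.147,-0.02,0,0,0],
    [0,0,-0.03,0,0,0],
    [0,0,-0.009,0,0,0],
    [0,0,0,0,0,0],
  ],
)

```text
time_s: 9.7
tcp_pos: [0.6128, 0.1849, 0.0692]
tcp_rot: [0.608, -3.082, -0.002]
force: [0.9, 0.3, -0.7]
finger_gap: 0.005
grasp_force: 0.0
```

Emit:
drive_tool(
  moves=[
    [0,0,-0.004,0,0,0],
    [0,0,-0.004,0,0,0],
    [0,0,0,0,0,0],
  ],
)

```text
time_s: 10.07
tcp_pos: [0.6135, 0.1829, 0.0668]
tcp_rot: [-0.605, 3.083, 0.0]
force: [0.3, 0.3, 0.5]
finger_gap: 0.004
grasp_force: 0.0
```

Emit:
drive_tool(
  moves=[
    [0,0,-0.003,0,0,0],
    [0,0,-0.003,0,0,0],
    [0,0,0,0,0,0],
  ],
)

```text
time_s: 10.45
tcp_pos: [0.6138, 0.1828, 0.0654]
tcp_rot: [-0.604, 3.083, 0.0]
force: [-0.2, -0.8, 5.0]
finger_gap: 0.001
grasp_force: 2.2
```

Contact at about 66 mm: this corner was still up. Pressing on.

Emit:
drive_tool(
  moves=[
    [0,0,-0.004,0,0,0],
    [0,0,-0.004,0,0,0],
    [0,0,-0.003,0,0,0],
    [0,0,0,0,0,0],
  ],
)

```text
time_s: 10.95
tcp_pos: [0.6133, 0.1825, 0.0613]
tcp_rot: [0.604, -3.082, 0.0]
force: [0.1, -0.4, -0.1]
finger_gap: 0.008
grasp_force: 0.0
```

Emit:
drive_tool(
  moves=[
    [0,0,-0.003,0,0,0],
    [0,0,-0.003,0,0,0],
    [0,0,0,0,0,0],
  ],
)

```text
time_s: 11.32
tcp_pos: [0.6135, 0.1826, 0.0605]
tcp_rot: [0.604, -3.083, 0.0]
force: [-3.7, -1.1, 7.0]
finger_gap: 0.005
grasp_force: 3.5
```

Emit:
drive_tool(
  moves=[
    [0,0,-0.003,0,0,0],
    [0,0,-0.002,0,0,0],
    [0,0,0,0,0,0],
  ],
)

```text
time_s: 11.7
tcp_pos: [0.6135, 0.1826, 0.0604]
tcp_rot: [0.604, -3.083, 0.0]
force: [-7.2, -2.9, 18.1]
finger_gap: 0.0
grasp_force: 9.4
```

Emit:
drive_tool(
  moves=[
    [0,0,-0.003,0,0,0],
    [0,0,-0.002,0,0,0],
    [0,0,0,0,0,0],
  ],
)

```text
time_s: 12.08
tcp_pos: [0.6136, 0.1826, 0.0604]
tcp_rot: [0.604, -3.083, 0.001]
force: [-11.1, -3.9, 30.8]
finger_gap: 0.006
grasp_force: 15.3
```

Emit:
drive_tool(
  moves=[
    [0,0,0.04,0,0,0],
    [0,0,0.06,0,0,0],
    [-0.127,-0.05,0,0,0,0],
    [-0.127,-0.05,-0.02,0,0,0],
    [0,0,-0.03,0,0,0],
    [0,0,-0.008,0,0,0],
    [0,0,0,0,0,0],
  ],
)

```text
time_s: 12.95
tcp_pos: [0.5387, 0.1534, 0.0697]
tcp_rot: [-0.604, 3.082, 0.001]
force: [-0.5, -0.2, -0.2]
finger_gap: 0.0
grasp_force: 0.0
```

Emit:
drive_tool(
  moves=[
    [0,0,-0.004,0,0,0],
    [0,0,-0.004,0,0,0],
    [0,0,-0.003,0,0,0],
    [0,0,0,0,0,0],
  ],
)

```text
time_s: 13.45
tcp_pos: [0.5374, 0.1527, 0.0661]
tcp_rot: [0.604, -3.083, 0.0]
force: [-0.4, 0.3, -0.4]
finger_gap: 0.006
grasp_force: 0.0
```

Emit:
drive_tool(
  moves=[
    [0,0,-0.003,0,0,0],
    [0,0,-0.003,0,0,0],
    [0,0,0,0,0,0],
  ],
)

```text
time_s: 13.82
tcp_pos: [0.5373, 0.1527, 0.0643]
tcp_rot: [0.604, -3.083, 0.0]
force: [-0.3, -0.1, 0.2]
finger_gap: 0.005
grasp_force: 0.0
```

Emit:
drive_tool(
  moves=[
    [0,0,-0.003,0,0,0],
    [0,0,-0.003,0,0,0],
    [0,0,-0.003,0,0,0],
    [0,0,0,0,0,0],
  ],
)

```text
time_s: 14.32
tcp_pos: [0.5374, 0.1527, 0.0616]
tcp_rot: [0.604, -3.083, 0.0]
force: [0.1, -0.3, -0.0]
finger_gap: 0.002
grasp_force: 0.0
```

Emit:
drive_tool(
  moves=[
    [0,0,-0.003,0,0,0],
    [0,0,-0.002,0,0,0],
    [0,0,0,0,0,0],
  ],
)

```text
time_s: 14.7
tcp_pos: [0.5374, 0.1527, 0.0605]
tcp_rot: [-0.604, 3.083, -0.0]
force: [-1.3, 0.7, 4.5]
finger_gap: 0.008
grasp_force: 2.3
```

Emit:
drive_tool(
  moves=[
    [0,0,-0.003,0,0,0],
    [0,0,-0.002,0,0,0],
    [0,0,0,0,0,0],
  ],
)

```text
time_s: 15.08
tcp_pos: [0.5375, 0.1527, 0.0604]
tcp_rot: [-0.604, 3.083, -0.0]
force: [-6.5, -2.0, 20.4]
finger_gap: 0.008
grasp_force: 10.2
```

Emit:
drive_tool(
  moves=[
    [0,0,-0.003,0,0,0],
    [0,0,-0.002,0,0,0],
    [0,0,0,0,0,0],
  ],
)

```text
time_s: 15.45
tcp_pos: [0.5375, 0.1527, 0.0603]
tcp_rot: [-0.604, 3.083, -0.001]
force: [-11.6, -3.1, 35.3]
finger_gap: 0.007
grasp_force: 18.0
```

Emit:
drive_tool(
  moves=[
    [0,0,0.06,0,0,0],
    [0,0,0.15,0,0,0],
    [0,0,0.15,0,0,0],
    [-0.1,-0.15,0.15,0,0,0],
    [-0.1,-0.15,0,0,0,0],
    [-0.1,-0.15,0,0,0,0],
    [0,-0.15,0,0,0,0],
    [0,0,0,0,0,0],
  ],
)

```text
time_s: 16.45
tcp_pos: [0.4504, -0.0257, 0.2055]
tcp_rot: [-0.595, 3.084, -0.002]
force: [-0.1, 0.6, -0.2]
finger_gap: 0.002
grasp_force: 0.0
```

```bash
python3 - <<'E'
from cell import ctrl
import cv2,pickle
A=ctrl.get_image("scene");B=ctrl.get_image("top");pickle.dump((A,B),open("end.pkl","wb"))
a=A["img"][230:360,190:300,::-1];b=B["img"][190:320,165:325,::-1]
a=cv2.resize(a,None,fx=3.5,fy=4,interpolation=cv2.INTER_CUBIC);b=cv2.resize(b,None,fx=2.5,fy=4,interpolation=cv2.INTER_CUBIC)
cv2.imwrite("pics/c2.png",cv2.hconcat([a,b]))
E
```

```text
(no output)
```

View pics/c2.png

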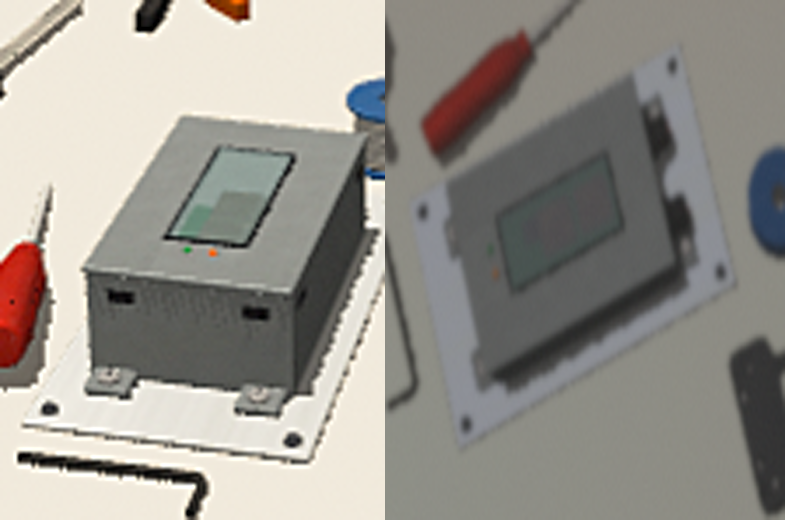

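The picture shows the cover flush, with its front edge running parallel to the box from (85,268) to (293,293) and no gap. I'll re-touch the first two corners to confirm.

Emit:
drive_tool(
  moves=[
    [0.052,0.162,0,0,0,0],
    [0.052,0.162,0,0,0,0],
    [0.052,0.162,0,0,0,0],
    [0.052,0.162,0,0,0,0],
    [0.052,0.162,0,0,0,0],
    [0.052,0.162,0,0,0,0],
    [0.052,0.162,0,0,0,0],
    [0,0,0,0,0,0],
  ],
)

```text
time_s: 17.55
tcp_pos: [0.5581, 0.3251, 0.2046]
tcp_rot: [0.617, -3.08, -0.006]
force: [-0.3, -0.1, 0.5]
finger_gap: 0.008
grasp_force: 0.0
```

Emit:
drive_tool(
  moves=[
    [0,0,-0.12,0,0,0],
    [0,0,-0.12,0,0,0],
    [0,0,-0.12,0,0,0],
    [0,0,-0.07,0,0,0],
    [0,0,-0.02,0,0,0],
    [0,0,0,0,0,0],
  ],
)

```text
time_s: 18.3
tcp_pos: [0.5603, 0.3183, 0.0708]
tcp_rot: [-0.604, 3.082, 0.001]
force: [1.3, -0.3, -0.2]
finger_gap: 0.006
grasp_force: 0.0
```

Emit:
drive_tool(
  moves=[
    [0,-0.01,-0.015,0,0,0],
    [0,0,-0.01,0,0,0],
    [0,0,-0.004,0,0,0],
    [0,0,0,0,0,0],
  ],
)

```text
time_s: 18.8
tcp_pos: [0.56, 0.315, 0.0616]
tcp_rot: [-0.604, 3.083, 0.0]
force: [0.4, -0.5, -0.4]
finger_gap: 0.004
grasp_force: 0.0
```

Emit:
drive_tool(
  moves=[
    [0,0,-0.003,0,0,0],
    [0,0,-0.002,0,0,0],
    [0,0,0,0,0,0],
  ],
)

```text
time_s: 19.18
tcp_pos: [0.56, 0.315, 0.0605]
tcp_rot: [-0.604, 3.083, 0.0]
force: [-0.6, -1.1, 5.7]
finger_gap: -0.002
grasp_force: 2.5
```

Emit:
drive_tool(
  moves=[
    [0,0,-0.003,0,0,0],
    [0,0,-0.002,0,0,0],
    [0,0,0,0,0,0],
  ],
)

```text
time_s: 19.55
tcp_pos: [0.5601, 0.315, 0.0605]
tcp_rot: [-0.604, 3.083, -0.0]
force: [-6.1, -2.6, 17.3]
finger_gap: 0.001
grasp_force: 8.5
```

FL is now down at 60.5 mm, the same as the others. Next I'll check NL.

Emit:
drive_tool(
  moves=[
    [0,0,0.04,0,0,0],
    [-0.127,-0.05,0.02,0,0,0],
    [-0.127,-0.05,-0.02,0,0,0],
    [0,0,-0.02,0,0,0],
    [0,0,-0.01,0,0,0],
    [0,0,0,0,0,0],
  ],
)

```text
time_s: 20.3
tcp_pos: [0.485, 0.2854, 0.0615]
tcp_rot: [-0.604, 3.082, 0.001]
force: [0.3, -0.4, -0.0]
finger_gap: 0.005
grasp_force: 0.0
```

Emit:
drive_tool(
  moves=[
    [0,0,-0.003,0,0,0],
    [0,0,-0.002,0,0,0],
    [0,0,0,0,0,0],
  ],
)

```text
time_s: 20.68
tcp_pos: [0.4846, 0.2853, 0.0605]
tcp_rot: [-0.604, 3.082, 0.001]
force: [0.4, -0.2, 5.2]
finger_gap: 0.005
grasp_force: 2.0
```

All four corners read about 60.5 mm at the tip. I'll lift clear and hand in.

Emit:
drive_tool(
  moves=[
    [0,0,0.06,0,0,0],
    [0,0,0.15,0,0,0],
    [0,0,0.15,0,0,0],
    [0,0,0,0,0,0],
    [0,0,0,0,0,0],
  ],
)

```text
time_s: 21.3
tcp_pos: [0.4835, 0.2846, 0.1682]
tcp_rot: [0.604, -3.083, 0.0]
force: [-0.0, -0.4, 0.4]
finger_gap: 0.005
grasp_force: 0.0
```

```bash
python3 -c "
from cell import ctrl
s=ctrl.sense();print(s['tcp_pos'],s['force']);print(ctrl.sign_off())"
```

```text
[0.48348802 0.28463249 0.16818091] [-0.00392503 -0.39105028  0.36142323]
the job is handed in; nothing more can be done
None
```

The cover was pressed down corner by corner and sits flush: all four corners measured about 60.5 mm against the 60 mm home height, the highest measured force was about 39 N, and the job was handed in at about 21 s (no verdict was returned).

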